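# Blow out a sanded canister on the air peg

### The job

Take the grey printed canister out of its cradle and set it upside down over the brass peg of the blow-off station, mouth down and standing flat on the peg's round foot, lowering it rather than dropping it, and let go of it. Then pull the red spring-return air handle out until its pointer is level with the yellow marker and hold it there: the program finishes while still holding the handle at the marker. Do not shift the marker or push the other things on the bench about.

Things in the scene. Friction and masses are not known exactly. Their poses are not given: they have to be found in the camera images.
- canister: Mid-grey printed round canister, one end closed: outside diameter 50, length 100, wall 4 (bore 42), floor 5 mm, about 80 g. It lies in two orange V saddles, axis 52 mm above the bench, mouth roughly to the robot's left (+y, within 0.5 rad). Origin: outside centre of the closed end; +x runs along the axis to the mouth (straight down once inverted).
- mouth (a point): Centre of the canister's open end, in the plane of the rim (100 mm from the closed end along +x).
- grip (a point): Point on the canister's axis 45 mm from its closed end, between the saddles: good to grip across the 50 mm diameter. The saddles are 10 mm thick, centred 37 mm either side of the canister's mid-length, and reach up to 11 mm below its axis and out to 27 mm either side of it.
- cradle: Plywood board 160 x 150 x 12 with the two orange saddles, fixed to the bench; left or right of the station. Origin: centre of its underside; +x the way the canister's mouth points.
- station: Fixed blow-off station: dark steel deck 210 (x) x 260 (y) x 12 mm, origin in its underside; left or right of the cradle. Brass peg at x 0, y +75; red air handle at x 0, y -70. Blue manifold along its back edge (x 75 to 110), 42 high, its gauge to 55. Its -x side faces the robot (within 0.3 rad); the slide pulls out along -x.
- peg_foot (a point): Where the brass peg's axis meets the top of its round aluminium foot (68 mm diameter, top 20 mm above the bench). The upright peg rises 70 mm above this point, 28 diameter at the foot tapering to 20, with a blunt 10 tip. The canister's rim must stand at this level. Axes as the station.
- air_slide: Moving slide of the air valve: steel carriage 50 x 30 mm, upright round red handle, thin red pointer. Travels 0 to 70 mm straight along the station's -x against a spring: about 3 N at home plus 0.15 N per mm (7 to 11 N at the marker); let go, it returns. Origin: under the handle's axis at bench level; axes as the station.
- handle (a point): Point to grip on the axis of the red handle: a cylinder 22 diameter reaching from 26 to 72 mm above the bench; this point is 55 mm above it. Nothing within 60 mm of it stands higher than 28 mm above the bench.
- pointer (a point): Tip of the thin (3 mm) red pointer on the slide, 38 mm to the station's -y side of the handle axis and at the same x as it; 24.5 mm above the bench.
- mark (a point): Yellow marker clip, 10 mm wide in the pulling direction, 26 high, on the white scale beside the pointer; this point is mid-width, at its edge next to the pointer. It stands 25 to 55 mm from the pointer's home along the station's -x. It can be pushed along but must not be. Axes as the station.
- sanding_stick: Bystander (sizes in mm): brown sanding stick 100 x 16 x 10, lying on the cradle board 57 mm from the canister axis on the side towards the robot. Origin: underside.
- bracket: Bystander (sizes in mm): small grey printed angle bracket 20 x 34 x 24, lying on the station deck behind and between peg and slide. Origin: underside.
- file: Bystander (sizes in mm): steel file with pale wooden handle, 270 long, 22 high, lying on the bench at the left. Origin: underside.
- screwdriver: Bystander (sizes in mm): screwdriver lying on the bench between the robot and the work. Origin: underside.
- squeeze_bottle: Bystander (sizes in mm): white plastic bottle, 56 diameter, 150 tall, standing at the back. Origin: underside.
- spray_can: Bystander (sizes in mm): dark spray can, 64 diameter, 190 tall, standing at the left. Origin: underside.
- printed_block: Bystander (sizes in mm): grey printed block 50 x 50 x 42, standing at the right. Origin: underside.
Things that resemble listed ones, but are neither listed nor needed, are in the scene too. Leave any green or turquoise look-alike of the canister alone.

How it is judged:
By the outcome, as a careful person would: the job done as asked, in the order asked, and still so for the second after the job is handed in, while the arm keeps its last pose, push and grip.
It also fails if it takes over 62 s, if anything falls off the work surface, if the arm or the gripper's body presses on something with over 40 N, if the wrist force passes 120 N, or if a joint passes its speed limit or range.

### The arm

A 6-joint arm with a two-finger parallel gripper is mounted at the origin on the work surface. World frame = base frame: x ahead of the robot, y to its left, z up, the work surface at z = 0. Lengths are in m, angles in rad, forces in N, time in s.
With the tool pointing down it reaches from about 0.35 to 0.95 m from the base axis. Payload 17.4 kg.
Tool frame: the origin (TCP) lies at the very end of the fingers, on their centre line; the grasp point (between the pads) lies 19 mm behind it; z points along the fingers, y is the line along which they close (so a half turn about z gives the same grasp; the last joint's range is limited). The gripper opens to 93 mm and grips with 3 to 60 N. Pads are 15 mm wide; open, the fingers measure 128 mm over their backs; the gripper's body (75 mm by 188 mm) begins 65 mm behind the grasp point.
Start: joints at [-1.348, 0.116, 1.442, -0, 1.584, -0.038], TCP at [0.174, -0.652, 0.219] pointing down, gripper open.
Joint ranges: [-2.83, 2.83], [-0.83, 2.19], [0.07, 2.5], [-1.14, 4.28], [0.01, 3], [-2.97, 2.97]. Speed limits (rad/s): [1.89, 1.89, 2.22, 3.14, 3.14, 3.14].

### API

Orientations are given as [roll, pitch, yaw] about the fixed x, y, z axes, in that order (R = Rz(yaw) Ry(pitch) Rx(roll)).
In Python, from bench import manip gives the robot as it stands.
- The arm moves only by the tool drive_tool, never from a script. Its argument "increments" is a list of rows, each a list of 7 numbers: the opening, from 0 (shut) to 1 (fully open), then the shift along the tool's x, y, z each as a share of 500 mm, from -1 to 1, then the turn, a rotation vector about the tool's x, y, z each as a share of 45 degrees, from -1 to 1. A call has 1 to 20 rows; each row shifts and turns the commanded pose from where the row before left it, along the tool's axes as they then stand; what a row does not reach is not made up. A row lasts 1/12 s, in which the tool goes at most 41.7 mm and 7.16 degrees, less where a joint would pass 70% of its speed; a pose out of reach is approached as far as the arm can. A call with a number of a shift or a turn outside -1 to 1 is refused whole. A call with a gripper value outside its range is refused whole. The fingers move at their own pace and stop on an object; the grip force is fixed at half the most. Time passes only in rows, so rows that do not move let the fingers close. It gives the time, the measured TCP pose, the force, the opening and the grip force at its end, in the units of the state.
- manip.state(): the state, without advancing time (a new reading comes with each control period).
- manip.grab_frame(name): name is "scene" or "top" or "wrist"; returns a dict with "frame" (480x640x3 uint8, red, green, blue), "range_z" (480x640 float32, m along the optical axis (not along the pixel's ray), 0 where there is no reading), "K" (3x3 intrinsics, pixels), "dist" ([k1, k2, p1, p2, k3] as OpenCV has them; the pictures are not rectified), "rvec" (rotation vector, rad) and "tvec" (3), from world to camera coordinates, as OpenCV has them. Camera axes: x right, y down, z forward; pixel columns grow to the right and rows downward; lengths in m; the calibration is good to about 2 mm. A picture is of the moment at which its call begins.
- manip.hand_in(): hands the job in; it is judged then, once.
The state is a dict: "time_s": time; "q": joint angles; "dq": joint speeds; "tau": joint torques, N m; "tool_pos": TCP position; "tool_rot": TCP orientation; "ft_force": force on the tool from outside, world axes, zero at the start; "ft_torque": the same for the moment, N m; "grip_width": finger opening in m; "gripper_force": force on a finger pad.
Only numpy, scipy, OpenCV 4.12 (cv2) and the standard library are available. Lean on these libraries where they do the work, as an engineer would, in place of code of your own. Each camera call takes 0.05 s, during which the arm holds its last target. There are 200 camera calls.

## Working session

There is one attempt and no reset: what is moved stays moved. The work goes in short steps, Python scripts to look and compute and a tool call to move; the robot and the scene stay as the last step left them, time stands still between calls to the robot, and variables do not carry over. Pictures are saved under pics/ and viewed, at most 10 in all, crops included, and the job is handed in when it is done.

Besides the shell and the picture viewer there is one more tool, called as name(argument=value, ...) on one line, values as JSON. drive_tool: Moves the arm, as the interface text tells. Its arguments: {"type":"object","properties":{"increments":{"type":"array","items":{"type":"array","items":{"type":"number"}}}},"required":["increments"]}

```bash
mkdir -p pics
cat > h.py <<'E'
import numpy as np, cv2, pickle
from bench import manip
def grab(n):
    f=manip.grab_frame(n); pickle.dump(f,open(f'{n}.pkl','wb')); return f
def load(n): return pickle.load(open(f'{n}.pkl','rb'))
def cam(f):
    R=cv2.Rodrigues(np.array(f['rvec'],float))[0]; t=np.array(f['tvec'],float).ravel(); return R,t
def rays(f,uv):
    R,t=cam(f); n=cv2.undistortPoints(np.array(uv,float).reshape(-1,1,2),np.array(f['K']),np.array(f['dist']))[:,0]
    return -R.T@t, np.c_[n,np.ones(len(n))]@R
def onplane(f,uv,z):
    c,d=rays(f,uv); return c+d*((z-c[2])/d[:,2])[:,None]
def depthpt(f,uv):
    uv=np.array(uv,int).reshape(-1,2); c,d=rays(f,uv); return c+d*f['range_z'][uv[:,1],uv[:,0]][:,None]
def proj(f,P):
    return cv2.projectPoints(np.array(P,float).reshape(-1,1,3),np.array(f['rvec'],float),np.array(f['tvec'],float),np.array(f['K']),np.array(f['dist']))[0][:,0]
def save(img,n): cv2.imwrite(f'pics/{n}.png',img[...,::-1])
E
python3 - <<'E'
from h import *
for n in('scene','top'):
    f=grab(n); save(f['frame'],n+'1'); R,t=cam(f); print(n,-R.T@t,f['K'][0][0],(f['range_z']>0).mean())
E
```

```text
scene [ 0.95307479 -0.25324978  1.04093568] 477.2286770467441 0.9959505208333334
top [ 0.40046322 -0.03394792  1.07356732] 439.36690663085216 0.9958919270833333
```

View pics/scene1.png

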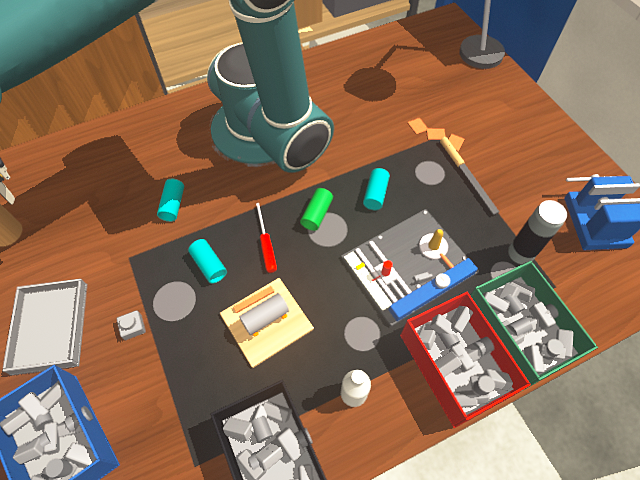

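View pics/top1.png

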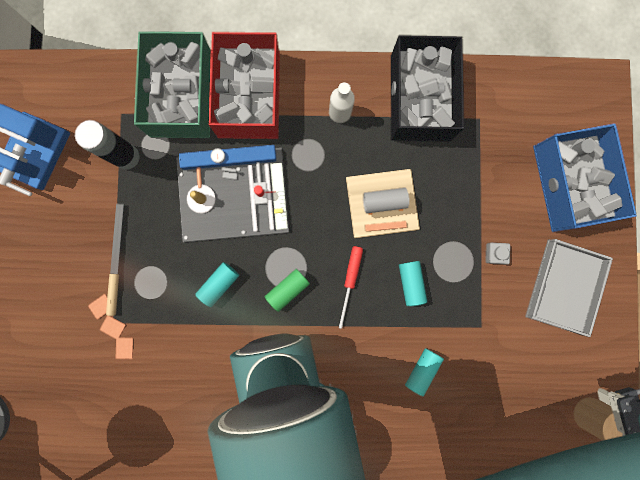

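The scene view shows the canister in its cradle at (264,313), the station at (410,262) with the red handle at (387,268), and the yellow marker at (360,266).
In the top view, +x is up and +y is left. Things that could be taken for the canister there: grey on the cradle (386,200), turquoise (217,284), (413,284) and (424,372), green (287,290), and grey parts in the bins (e.g. 430,55). I choose the grey one in the orange saddles at (386,200) and check it in a close crop.

Run:
```python
from h import *
f=load('top'); a=f['frame']
c1=cv2.resize(a[140:250,170:300],None,fx=3.07,fy=3.07,interpolation=cv2.INTER_CUBIC)
c2=cv2.resize(a[160:245,335:430],None,fx=4,fy=4,interpolation=cv2.INTER_CUBIC)
H=max(c1.shape[0],c2.shape[0]); pad=lambda c:np.pad(c,((0,H-c.shape[0]),(0,0),(0,0)))
save(np.hstack([pad(c1),pad(c2)]),'crop1')
s=load('scene');
for n,f in(('top',f),('scene',s)):
    h=cv2.cvtColor(f['frame'],cv2.COLOR_RGB2HSV); 
    Y,X=np.mgrid[:480,:640]; P=depthpt(f,np.c_[X.ravel(),Y.ravel()]).reshape(480,640,3)
    reg=(P[...,0]>.4)&(P[...,0]<.8)&(P[...,1]>-.3)&(P[...,1]<.33)
    np.save(n+'P.npy',P)
    m=reg&(P[...,1]<0)&(P[...,2]>.058)&(h[...,1]<60)&(P[...,2]<.09)
    Q=P[m]; print(n,'can',m.sum(),Q.mean(0),Q.max(0),Q.min(0)); 
    r=cv2.minAreaRect(Q[:,:2].astype(np.float32)*1000); print(r)
    for nm,mm in(('red',((h[...,0]<6)|(h[...,0]>174))&(h[...,1]>150)&(h[...,2]>90)&(P[...,2]>.05)&reg&(P[...,2]<.1)),('yel',(h[...,0]>25)&(h[...,0]<34)&(h[...,1]>150)&(h[...,2]>100)&reg),('peg',(P[...,2]>.05)&(P[...,2]<.1)&reg&(P[...,1]>.12)&(h[...,1]>100)&(h[...,0]<30))):
        n_,l,st,ce=cv2.connectedComponentsWithStats(mm.astype(np.uint8))
        for i in range(1,n_):
            if st[i,4]>8: q=P[l==i]; print(nm,ce[i],st[i],q.mean(0).round(4),q.min(0).round(3),q.max(0).round(3))
```

```text
top can 1449 [ 0.64141101 -0.21293724  0.07111363] [ 0.79980041 -0.06992692  0.08998085] [ 0.53362974 -0.29996323  0.0580102 ]
((667.131591796875, -196.84567260742188), (258.81597900390625, 230.12002563476562), 5.5547404289245605)
red [210.46153846  94.84615385] [209  92   4   7  13] [0.7922 0.2026 0.0977] [0.784 0.201 0.091] [0.799 0.206 0.1  ]
red [274.175 106.275] [273  93   3  28  40] [0.7669 0.0569 0.0985] [0.735 0.055 0.096] [0.798 0.059 0.1  ]
red [210.05263158 104.        ] [209 100   3   9  19] [0.7707 0.2027 0.0982] [0.761 0.2   0.096] [0.78  0.206 0.1  ]
red [213.69230769 105.69230769] [213 101   3  11  13] [0.7768 0.2005 0.0715] [0.761 0.2   0.055] [0.787 0.201 0.08 ]
red [209.44444444 112.55555556] [209 110   2   6   9] [0.7507 0.2034 0.0984] [0.745 0.202 0.096] [0.756 0.205 0.1  ]
red [239.72777778 128.65      ] [209 117  68  16 360] [0.7222 0.1379 0.0733] [0.72  0.055 0.05 ] [0.74  0.204 0.1  ]
red [238.88461538 124.57692308] [229 124  21   2  26] [0.7235 0.1358 0.0987] [0.722 0.113 0.097] [0.725 0.158 0.1  ]
red [257.45454545 124.36363636] [254 124   8   2  11] [0.724
[... 764 characters left out ...]
86.75       266.16176471] [383 260   9  13  68] [0.5816 0.0894 0.0667] [0.571 0.082 0.05 ] [0.589 0.101 0.076]
red [443.33461909 320.44358727] [ 404  293   85   68 1037] [0.7495 0.1306 0.0786] [0.719 0.052 0.05 ] [0.8   0.225 0.1  ]
yel [439.76923077 230.84615385] [438 229   5   4  13] [0.5643 0.2369 0.0899] [0.559 0.233 0.083] [0.569 0.243 0.093]
yel [359.97142857 265.82857143] [356 263   9   7  35] [0.538  0.0468 0.0265] [0.533 0.038 0.017] [0.542 0.057 0.032]
peg [437.         236.38655462] [431 229  12  15 119] [0.5678 0.231  0.074 ] [0.557 0.223 0.05 ] [0.575 0.244 0.093]
peg [464.96497373 309.5971979 ] [431 292  58  40 571] [0.7492 0.1847 0.0789] [0.719 0.121 0.05 ] [0.8   0.225 0.1  ]
```

View pics/crop1.png

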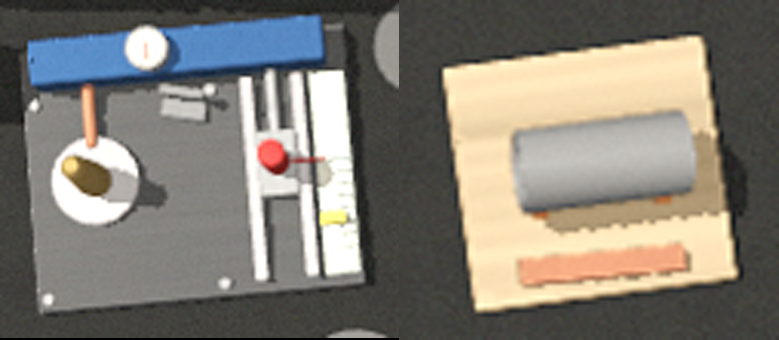

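The crop confirms it: grey canister in orange saddles with its rim on the left (+y), and the sanding stick below it. On the station the peg is at left, the red handle at (271,155), its pointer tip at (325,160) and the yellow clip at (335,217). Now precise measurements.

```bash
cat >> h.py <<'E'
def mask(f,name):
    h=cv2.cvtColor(f['frame'],cv2.COLOR_RGB2HSV).astype(int); H,S,V=h[...,0],h[...,1],h[...,2]
    return dict(red=((H<6)|(H>174))&(S>130)&(V>90),yel=(H>24)&(H<35)&(S>130)&(V>100))[name]
def tri(obs):
    A=np.zeros((3,3));b=np.zeros(3)
    for c,d in obs:
        d=d/np.linalg.norm(d);M=np.eye(3)-np.outer(d,d);A+=M;b+=M@c
    p=np.linalg.solve(A,b); return p,[np.linalg.norm((np.eye(3)-np.outer(d,d)/(d@d))@(p-c)) for c,d in obs]
E
python3 - <<'E'
from h import *
print({k:np.round(v,4).tolist() for k,v in manip.state().items()if k in('q','tool_pos','tool_rot','ft_force','grip_width')})
for n in('top','scene'):
    f=load(n);P=np.load(n+'P.npy'); h=cv2.cvtColor(f['frame'],cv2.COLOR_RGB2HSV).astype(int)
    m=(abs(P[...,0]-.56)<.05)&(abs(P[...,1]+.19)<.09)&(P[...,2]>.06)&(P[...,2]<.085)
    Q=P[m]; 
    # axis dir from PCA; ridge
    x=Q-Q.mean(0);d=np.linalg.svd(x,full_matrices=False)[2][0]; d*=np.sign(d[1]); 
    # cylinder axis: fit circle in cross-section with r=.025,z
    from scipy.optimize import least_squares
    def res(p):
        a=np.array([p[0],-.2,p[1]]);u=np.array([p[2],1,p[3]]);u/=np.linalg.norm(u)
        return np.linalg.norm(np.cross(Q-a,u),axis=1)-.025
    r=least_squares(res,[.56,.052,d[0]/d[1],0],loss='soft_l1',f_scale=.001);p=r.x
    u=np.array([p[2],1,p[3]]);u/=np.linalg.norm(u);a=np.array([p[0],-.2,p[1]])
    t=(Q-a)@u; lo,hi=np.percentile(t,[.5,99.5]); print(n,'can',m.sum(),p,np.abs(r.fun).mean(),'ends',a+lo*u,a+hi*u,'len',hi-lo)
    # foot: light disc
    m=(np.hypot(P[...,0]-.565,P[...,1]-.235)<.06)&(abs(P[...,2]-.02)<.005)&(h[...,1]<60)&(h[...,2]>140)
    c=cv2.convexHull(np.argwhere(m)[:,::-1].astype(np.float32)); 
    W=onplane(f,c.reshape(-1,2),.02); g=least_squares(lambda p:np.hypot(W[:,0]-p[0],W[:,1]-p[1])-.034,[.565,.235],loss='soft_l1',f_scale=.001)
    print('foot',m.sum(),g.x,np.abs(g.fun).max())
    # deck
    m=(abs(P[...,2]-.012)<.006)&(abs(P[...,0]-.57)<.16)&(abs(P[...,1]-.16)<.18)&(h[...,2]>65)
    m=cv2.morphologyEx(m.astype(np.uint8),cv2.MORPH_OPEN,np.ones((3,3)))
    k,l,s,_=cv2.connectedComponentsWithStats(m);i=1+s[1:,4].argmax()
    W=onplane(f,np.argwhere(l==i)[:,::-1],.012); print('deck',s[i],cv2.minAreaRect((W[:,:2]*1000).astype(np.float32)))
    # peg points per height
    m=(np.hypot(P[...,0]-.565,P[...,1]-.235)<.03)&(P[...,2]>.03)&(P[...,2]<.095)&(h[...,1]>80); q=P[m]
    def rp(p): return np.hypot(q[:,0]-p[0],q[:,1]-p[1])-(.014-.004*(q[:,2]-.02)/.07)
    g=least_squares(rp,[.565,.235],loss='soft_l1',f_scale=.001); print('peg',m.sum(),g.x,abs(g.fun).mean())
    m=mask(f,'red')&(np.hypot(P[...,0]-.58,P[...,1]-.09)<.06)
    q=P[m&(P[...,2]>.035)&(P[...,2]<.08)]; g=least_squares(lambda p:np.hypot(q[:,0]-p[0],q[:,1]-p[1])-.011,[.58,.09],loss='soft_l1',f_scale=.001)
    tp=np.median(q[q[:,2]>.0695],0); print('handle side',len(q),g.x,abs(g.fun).mean(),'top',tp)
    q=np.argwhere(m&(P[...,2]<.035))[:,::-1]; 
    W=onplane(f,q,.0245); print('pointer',len(q),W[W[:,1].argmin()],W[:,:2].mean(0))
    q=np.argwhere(mask(f,'yel')&(np.hypot(P[...,0]-.54,P[...,1]-.045)<.03))[:,::-1]; W=P[q[:,1],q[:,0]]; print('yel',len(q),W.mean(0),W.min(0),W.max(0)); 
    W=onplane(f,q,.026+.00);print(cv2.minAreaRect((W[:,:2]*1000).astype(np.float32)))
E
```

```text
{'q': [-1.3478, 0.1164, 1.4422, 0.0, 1.584, -0.0378], 'tool_pos': [0.174, -0.652, 0.218], 'tool_rot': [-3.1406, -0.0001, 0.2608], 'ft_force': [0.1723, 0.0097, -0.3453], 'grip_width': 0.0928}
top can 859 [ 5.63823032e-01  5.17016607e-02 -1.49186734e-01  4.03155991e-04] 0.0011388593016989322 ends [ 0.57147168 -0.25126897  0.05168099] [ 0.55684818 -0.15324747  0.05172051] len 0.09910632334815336
foot 447 [0.56683736 0.23836542] 0.018297638696329402
deck [ 177  164  112   78 4785] ((568.7660522460938, 163.14247131347656), (188.48193359375, 258.78851318359375), 5.796194553375244)
peg 130 [0.56800972 0.23790847] 0.001861996765972598
handle side 77 [0.58383594 0.09154158] 0.0032004919913835124 top [0.58148885 0.09279318 0.07154817]
pointer 7 [0.58350673 0.06495286 0.0245    ] [0.58233141 0.07524701]
yel 5 [0.5351185  0.04954571 0.02576197] [0.53495536 0.04463105 0.02440379] [0.53525859 0.05445253 0.02733353]
((535.0879516601562, 49.524620056152344), (9.228289127349854e-05, 9.58768367767334), 0.7634331583976746)
scene can 964 [ 0.5597461   0.0529044  -0.14427168  0.00485651] 0.0012685817054257757 ends [ 0.56753351 -0.25397742  0.05264226] [ 0.55334692 -0.15564492  0.05311981] len 0.0993517383207086
foot 466 [0.56801701 0.24228858] 0.03440630449004606
deck [ 373  210   75   81 2891] ((549.9320068359375, 203.08746337890625), (168.4006805419922, 171.21388244628906), 5.69083833694458)
peg 176 [0.5625391  0.23599935] 0.0016419719553250748
handle side 95 [0.57851936 0.09355174] 0.0019417469195533732 top [0.5768147  0.09184182 0.07292391]
pointer 28 [0.58195674 0.05541367 0.0245    ] [0.57738171 0.0845861 ]
yel 35 [0.53797171 0.04684334 0.02647485] [0.53310371 0.03845089 0.01674134] [0.5424393  0.05692059 0.03232993]
((537.7354736328125, 47.02981185913086), (9.480233192443848, 21.530200958251953), 7.466965198516846)
```

```bash
cat >> h.py <<'E'
from scipy.spatial.transform import Rotation as Ro
def cur():
    s=manip.state(); return np.array(s['tool_pos']),Ro.from_euler('xyz',s['tool_rot'])
def row(p1,R1,p0=None,R0=None,n=None,lim=(.0805,.153)):
    if p0 is None: p0,R0=cur()
    t=R0.inv().apply(np.array(p1)-p0); w=(R0.inv()*R1).as_rotvec()
    if n is None: n=1
    while True:
        Rs=Ro.from_rotvec(w/n); S=sum((Rs**k).as_matrix() for k in range(n)); p=np.linalg.solve(S,t)/.5; v=w/n/(np.pi/4)
        if np.linalg.norm(p)<=lim[0] and np.linalg.norm(v)<=lim[1]: break
        n+=1
    print('rows',n,'shift',p.round(4).tolist(),'turn',v.round(4).tolist()); return n
def pose(zdir,ydir):
    z=np.array(zdir,float);z/=np.linalg.norm(z);y=np.array(ydir,float);y-=z*(y@z);y/=np.linalg.norm(y)
    return Ro.from_matrix(np.c_[np.cross(y,z),y,z])
def az(d): return np.array([np.cos(np.radians(d)),np.sin(np.radians(d)),0])
E
python3 - <<'E'
from h import *
row([.562,-.205,.25],pose([0,0,-1],az(8.3)))
E
```

```text
rows 17 shift [0.0759, 0.0068, -0.0038] turn [-0.0001, -0.0001, -0.109]
```

drive_tool(increments=[[1,0.0759,0.0068,-0.0038,0,0,-0.109],[1,0.0759,0.0068,-0.0038,0,0,-0.109],[1,0.0759,0.0068,-0.0038,0,0,-0.109],[1,0.0759,0.0068,-0.0038,0,0,-0.109],[1,0.0759,0.0068,-0.0038,0,0,-0.109],[1,0.0759,0.0068,-0.0038,0,0,-0.109],[1,0.0759,0.0068,-0.0038,0,0,-0.109],[1,0.0759,0.0068,-0.0038,0,0,-0.109],[1,0.0759,0.0068,-0.0038,0,0,-0.109],[1,0.0759,0.0068,-0.0038,0,0,-0.109],[1,0.0759,0.0068,-0.0038,0,0,-0.109],[1,0.0759,0.0068,-0.0038,0,0,-0.109],[1,0.0759,0.0068,-0.0038,0,0,-0.109],[1,0.0759,0.0068,-0.0038,0,0,-0.109],[1,0.0759,0.0068,-0.0038,0,0,-0.109],[1,0.0759,0.0068,-0.0038,0,0,-0.109],[1,0.0759,0.0068,-0.0038,0,0,-0.109],[1,0,0,0,0,0,0]])

```text
time_s: 1.6
tool_pos: [0.5625, -0.1996, 0.2515]
tool_rot: [3.141, -0.001, 1.726]
ft_force: [-0.5, 0.5, -0.3]
grip_width: 0.0927
gripper_force: 0.0
```

Run:
```python
from h import *
f=grab('wrist'); save(f['frame'],'w1'); R,t=cam(f); print(-R.T@t,R[2],f['K'][0][0]); print(manip.state()['tool_pos'],manip.state()['tool_rot'],manip.state()['q'],manip.state()['time_s'])
Y,X=np.mgrid[:480,:640]; P=depthpt(f,np.c_[X.ravel(),Y.ravel()]).reshape(480,640,3)
print([np.nanpercentile(P[...,i],[5,50,95]).round(3) for i in range(3)])
m=(abs(P[...,0]-.56)<.05)&(abs(P[...,1]+.2)<.075)&(P[...,2]>.06)&(P[...,2]<.085); Q=P[m]
from scipy.optimize import least_squares
def res(p):
    a=np.array([p[0],-.2,p[1]]);u=np.array([p[2],1,p[3]]);u/=np.linalg.norm(u)
    return np.linalg.norm(np.cross(Q-a,u),axis=1)-.025
r=least_squares(res,[.56,.052,-.145,0],loss='soft_l1',f_scale=.001);p=r.x
u=np.array([p[2],1,p[3]]);u/=np.linalg.norm(u);a=np.array([p[0],-.2,p[1]])
t=(Q-a)@u; lo,hi=np.percentile(t,[.5,99.5]); print(m.sum(),p,abs(r.fun).mean(),a+lo*u,a+hi*u,hi-lo)
```

```text
[ 0.54930368 -0.12113879  0.41838036] [ 0.04531205 -0.28243618 -0.95821533] 371.74792338183795
[ 0.56237846 -0.20201261  0.25133122] [ 3.14098786e+00 -1.45294658e-05  1.72083736e+00] [-3.87706729e-01 -5.94108105e-02  1.56819295e+00  3.22866257e-04
  1.63229851e+00 -5.37727833e-01] 1.65
[array([0.24 , 0.558, 0.842]), array([-0.458, -0.175, -0.011]), array([0.   , 0.002, 0.366])]
4814 [ 5.59613767e-01  5.27037198e-02 -1.43240081e-01 -2.29659614e-04] 0.00048476687192465636 [ 0.56716249 -0.25269977  0.05271582] [ 0.55325513 -0.15560852  0.05269352] 0.0980822347974414
```

View pics/w1.png

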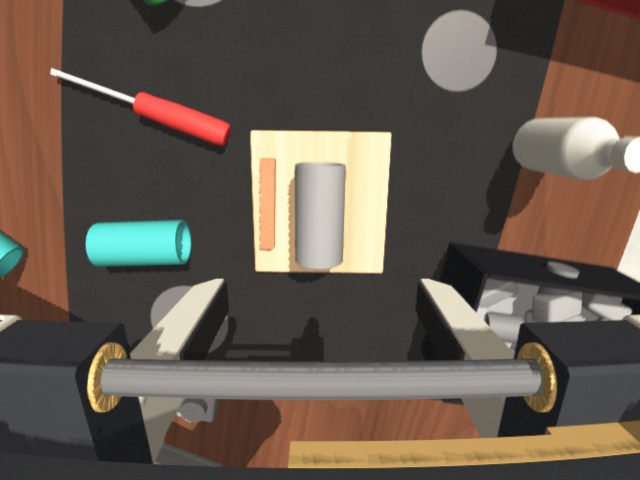

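The wrist view shows the canister at (320,215), matching the scene camera to about 1 mm, and the sanding stick at (267,205). The grasp is tilted 40° so that the tool points outward and down after the flip.

Run:
```python
from h import *
u=np.array([-.142,.990,0]);n=np.array([.99,.142,0]);t=np.radians(40)
z=np.sin(t)*u-np.cos(t)*np.array([0,0,1]); R=pose(z,n); g=np.array([.561,-.209,.0525]); tcp=g+.019*z
print(tcp); pre=tcp-.11*z; row(pre,R); row(tcp,R,pre,R,lim=(.04,.15))
```

```text
[ 0.55926576 -0.19690917  0.03794516]
rows 6 shift [-0.0338, -0.0009, 0.0357] turn [-0.0004, 0.1482, 0.0016]
rows 6 shift [-0.0, -0.0, 0.0367] turn [0.0, 0.0, 0.0]
```

drive_tool(increments=[[1,-0.0338,-0.0009,0.0357,0,0.1482,0.0016],[1,-0.0338,-0.0009,0.0357,0,0.1482,0.0016],[1,-0.0338,-0.0009,0.0357,0,0.1482,0.0016],[1,-0.0338,-0.0009,0.0357,0,0.1482,0.0016],[1,-0.0338,-0.0009,0.0357,0,0.1482,0.0016],[1,-0.0338,-0.0009,0.0357,0,0.1482,0.0016],[1,0,0,0,0,0,0],[1,0,0,0,0,0,0]])

```text
time_s: 2.32
tool_pos: [0.5675, -0.271, 0.1182]
tool_rot: [-3.132, -0.702, 1.7]
ft_force: [0.8, 0.6, 0.8]
grip_width: 0.0932
gripper_force: 0.0
```

Run:
```python
from h import *
u=np.array([-.142,.990,0]);n=np.array([.99,.142,0]);t=np.radians(40)
z=np.sin(t)*u-np.cos(t)*np.array([0,0,1]); R=pose(z,n); g=np.array([.561,-.209,.0525]); tcp=g+.019*z
row(tcp,R,lim=(.04,.15)); print(manip.state()['q'],cur()[0])
```

```text
rows 6 shift [0.0018, 0.0008, 0.0365] turn [-0.0002, -0.0007, -0.0022]
[-0.69583811  0.37324416  1.42037695  0.46868372  1.87532167 -0.8082792 ] [ 0.56752762 -0.27101336  0.11824052]
```

drive_tool(increments=[[1,0.0018,0.0008,0.0365,0,0,-0.0022],[1,0.0018,0.0008,0.0365,0,0,-0.0022],[1,0.0018,0.0008,0.0365,0,0,-0.0022],[1,0.0018,0.0008,0.0365,0,0,-0.0022],[1,0.0018,0.0008,0.0365,0,0,-0.0022],[1,0.0018,0.0008,0.0365,0,0,-0.0022],[1,0,0,0,0,0,0],[0,0,0,0,0,0,0],[0,0,0,0,0,0,0],[0,0,0,0,0,0,0],[0,0,0,0,0,0,0],[0,0,0,0,0,0,0],[0,0,0,0,0,0,0],[0,0,0,0,0,0,0],[0,0,0,0,0,0,0]])

```text
time_s: 3.57
tool_pos: [0.56, -0.1957, 0.0415]
tool_rot: [3.138, -0.699, 1.72]
ft_force: [-4.0, -1.9, 3.3]
grip_width: 0.0498
gripper_force: 30.0
```

Run:
```python
from h import *
u=np.array([-.142,.990,0]);p0,R0=cur(); print('u in tool',R0.inv().apply(u), 'grasp',p0-R0.apply([0,0,.019]))
Z=np.array([0,0,1.]);t=np.radians(40)
pA=p0+[0,0,.17];row(pA,R0,lim=(.06,.1))
RB=pose(np.sin(t)*az(202.5)-np.cos(t)*Z,az(112.5)); pB=np.array([.50,.12,.28])+RB.apply([0,0,.019]); row(pB,RB,pA,R0)
RC=pose(np.cos(t)*az(22.5)-np.sin(t)*Z,az(112.5)); pC=np.array([.564,.237,.22])+RC.apply([0,0,.019]); row(pC,RC,pB,RB)
```

```text
u in tool [0.76583411 0.00415128 0.64323004] grasp [ 0.56177507 -0.20783538  0.05604077]
rows 6 shift [0.0364, 0.0002, -0.0434] turn [0.0, 0.0, 0.0]
rows 16 shift [0.0295, 0.0321, 0.016] turn [0.0931, 0.0002, -0.1106]
rows 14 shift [-0.0204, 0.0119, 0.0098] turn [0.0, -0.1429, -0.0]
```

drive_tool(increments=[[0,0.0364,0,-0.0434,0,0,0],[0,0.0364,0,-0.0434,0,0,0],[0,0.0364,0,-0.0434,0,0,0],[0,0.0364,0,-0.0434,0,0,0],[0,0.0364,0,-0.0434,0,0,0],[0,0.0364,0,-0.0434,0,0,0],[0,0,0,0,0,0,0]])

```text
time_s: 4.15
tool_pos: [0.5608, -0.1963, 0.2171]
tool_rot: [3.129, -0.694, 1.725]
ft_force: [0.6, 0.0, -0.3]
grip_width: 0.0497
gripper_force: 30.0
```

drive_tool(increments=[[0,0.0295,0.0321,0.016,0.0931,0,-0.1106],[0,0.0295,0.0321,0.016,0.0931,0,-0.1106],[0,0.0295,0.0321,0.016,0.0931,0,-0.1106],[0,0.0295,0.0321,0.016,0.0931,0,-0.1106],[0,0.0295,0.0321,0.016,0.0931,0,-0.1106],[0,0.0295,0.0321,0.016,0.0931,0,-0.1106],[0,0.0295,0.0321,0.016,0.0931,0,-0.1106],[0,0.0295,0.0321,0.016,0.0931,0,-0.1106],[0,0.0295,0.0321,0.016,0.0931,0,-0.1106],[0,0.0295,0.0321,0.016,0.0931,0,-0.1106],[0,0.0295,0.0321,0.016,0.0931,0,-0.1106],[0,0.0295,0.0321,0.016,0.0931,0,-0.1106],[0,0.0295,0.0321,0.016,0.0931,0,-0.1106],[0,0.0295,0.0321,0.016,0.0931,0,-0.1106],[0,0.0295,0.0321,0.016,0.0931,0,-0.1106],[0,0.0295,0.0321,0.016,0.0931,0,-0.1106],[0,0,0,0,0,0,0]])

```text
time_s: 5.57
tool_pos: [0.4861, 0.1182, 0.2656]
tool_rot: [-3.14, -0.695, -2.739]
ft_force: [0.5, -0.0, -0.8]
grip_width: 0.0501
gripper_force: 30.0
```

Run:
```python
from h import *
Z=np.array([0,0,1.]);t=np.radians(40)
s=manip.state();print(s['q'],s['grip_width'],s['time_s'])
RB=pose(np.sin(t)*az(202.5)-np.cos(t)*Z,az(112.5)); p,R=cur(); print('errdeg',np.degrees((R.inv()*RB).magnitude()),p-R.apply([0,0,.019]))
RC=pose(np.cos(t)*az(22.5)-np.sin(t)*Z,az(112.5)); pC=np.array([.564,.237,.22])+RC.apply([0,0,.019]); row(pC,RC)
```

```text
[ 0.24811023  0.15960089  1.43102487 -0.12797104  2.23634994 -1.76892048] 0.05014351705254583 5.5667
errdeg 0.6497181291741096 [0.4973368  0.12295267 0.28022799]
rows 14 shift [-0.0207, 0.0114, 0.0098] turn [-0.0001, -0.1426, 0.0011]
```

drive_tool(increments=[[0,-0.0207,0.0114,0.0098,0,-0.1426,0.0011],[0,-0.0207,0.0114,0.0098,0,-0.1426,0.0011],[0,-0.0207,0.0114,0.0098,0,-0.1426,0.0011],[0,-0.0207,0.0114,0.0098,0,-0.1426,0.0011],[0,-0.0207,0.0114,0.0098,0,-0.1426,0.0011],[0,-0.0207,0.0114,0.0098,0,-0.1426,0.0011],[0,-0.0207,0.0114,0.0098,0,-0.1426,0.0011],[0,-0.0207,0.0114,0.0098,0,-0.1426,0.0011],[0,-0.0207,0.0114,0.0098,0,-0.1426,0.0011],[0,-0.0207,0.0114,0.0098,0,-0.1426,0.0011],[0,-0.0207,0.0114,0.0098,0,-0.1426,0.0011],[0,-0.0207,0.0114,0.0098,0,-0.1426,0.0011],[0,-0.0207,0.0114,0.0098,0,-0.1426,0.0011],[0,-0.0207,0.0114,0.0098,0,-0.1426,0.0011],[0,0,0,0,0,0,0],[0,0,0,0,0,0,0]])

```text
time_s: 6.9
tool_pos: [0.5803, 0.2389, 0.2058]
tool_rot: [-3.14, 0.867, -2.759]
ft_force: [0.2, 0.5, -0.8]
grip_width: 0.0502
gripper_force: 30.0
```

Run:
```python
from h import *
Z=np.array([0,0,1.]);t=np.radians(40)
s=manip.state();print(s['q'],s['grip_width'],s['time_s'])
RC=pose(np.cos(t)*az(22.5)-np.sin(t)*Z,az(112.5));p,R=cur(); print('errdeg',np.degrees((R.inv()*RC).as_rotvec()),p-R.apply([0,0,.019]))
fs=[grab(n) for n in('scene','top','wrist')]
ims=[]
for f in fs[:2]:
    u,v=proj(f,p)[0].astype(int); u=np.clip(u,70,570);v=np.clip(v,75,405); ims.append(cv2.resize(f['frame'][v-75:v+75,u-65:u+65],None,fx=2.6,fy=2.6))
    print(proj(f,p),u-65,v-75)
w=cv2.resize(fs[2]['frame'],None,fx=.195*2,fy=.195*2); 
im=np.hstack(ims); print(im.shape,w.shape)
o=np.zeros((im.shape[0]+w.shape[0],im.shape[1],3),np.uint8);o[:im.shape[0]]=im;o[im.shape[0]:,:w.shape[1]]=w;save(o,'hold')
```

```text
[ 0.33201959 -0.48089651  2.15314474  0.06517133  0.60367168 -1.65744409] 0.05021158519755202 6.9
errdeg [-0.53308752 -0.31088022 -0.35947007] [0.56688863 0.2335074  0.21804504]
[[456.58883405 208.20613137]] 391 133
[[176.80984218 176.73134878]] 111 101
(390, 676, 3) (187, 250, 3)
```

View pics/hold.png

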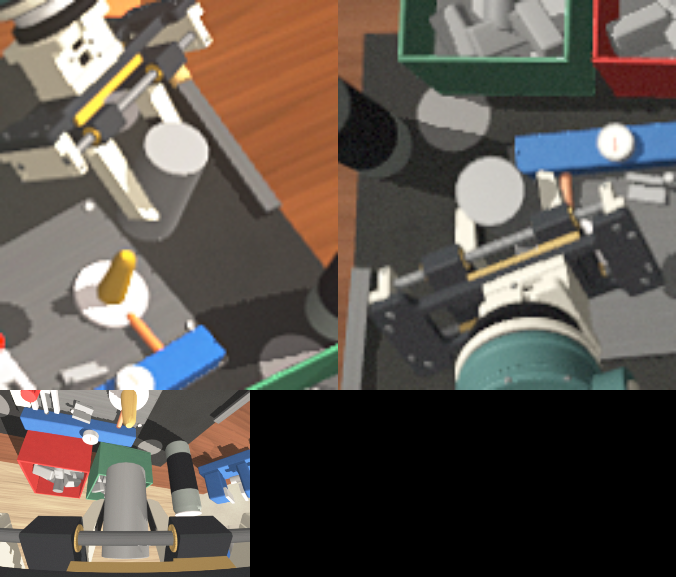

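The canister is held closed end up: its disc is at (177,148) in the scene part of the picture and at (490,190) in the top part. The peg is clear of it, with its tip at (122,258) in the scene part. Now the canister axis and peg axis in each camera, so I can compare them within the same camera.

```bash
cat > fit.py <<'E'
from h import *
from scipy.optimize import least_squares
p,R=cur(); g=p-R.apply([0,0,.019]); print('grasp',g)
for n in('scene','top','wrist'):
    f=load(n);Y,X=np.mgrid[:480,:640];P=depthpt(f,np.c_[X.ravel(),Y.ravel()]).reshape(480,640,3)
    h=cv2.cvtColor(f['frame'],cv2.COLOR_RGB2HSV).astype(int);rg=f['range_z']>0
    br=rg&(h[...,0]>12)&(h[...,0]<30)&(h[...,1]>90)&(np.hypot(P[...,0]-.565,P[...,1]-.237)<.03)&(P[...,2]>.025)&(P[...,2]<.093);q=P[br]
    if len(q)>30:
        rad=lambda z:np.where(z<.08,.014-.004*(z-.02)/.06,.01-.005*(z-.08)/.01)
        r=least_squares(lambda a:np.hypot(q[:,0]-a[0],q[:,1]-a[1])-rad(q[:,2]),[.565,.237],loss='soft_l1',f_scale=.001);print(n,'peg',len(q),r.x,abs(r.fun).mean(),q[:,2].max())
    m=rg&(h[...,1]<60)&(abs(P[...,2]-(g[2]+.045))<.005)&(np.hypot(P[...,0]-g[0],P[...,1]-g[1])<.035)
    if m.sum()>100:
        c=cv2.convexHull(np.argwhere(m)[:,::-1].astype(np.float32)).reshape(-1,2);zt=np.median(P[m][:,2]);W=onplane(f,c,zt)
        r=least_squares(lambda a:np.hypot(W[:,0]-a[0],W[:,1]-a[1])-a[2],[*g[:2],.025],loss='soft_l1',f_scale=.001);A=np.c_[P[m][:,:2]-P[m][:,:2].mean(0),np.ones(m.sum())];k=np.linalg.lstsq(A,P[m][:,2],rcond=None)[0]
        print(n,'end',m.sum(),r.x,'z',zt,'slope deg',np.degrees(k[:2]))
    m=rg&(h[...,1]<50)&(P[...,2]<g[2]+.04)&(P[...,2]>g[2]-.055)&(abs(np.hypot(P[...,0]-g[0],P[...,1]-g[1])-.025)<.006);q=P[m]
    if m.sum()>200:
        def res(a):
            o=np.array([a[0],a[1],g[2]]);u=np.array([a[2],a[3],1]);u/=np.linalg.norm(u);return np.linalg.norm(np.cross(q-o,u),axis=1)-.025
        r=least_squares(res,[g[0],g[1],0,0],loss='soft_l1',f_scale=.0007);print(n,'side',m.sum(),r.x[:2],'tilt deg',np.degrees(r.x[2:]),abs(r.fun).mean(),'z',q[:,2].min(),q[:,2].max())
E
python3 fit.py
```

```text
grasp [0.56806795 0.23361322 0.22003812]
scene peg 183 [0.56318818 0.2357675 ] 0.0009567031053156434 0.09296202955758026
scene end 407 [0.57119931 0.2319695  0.02494371] z 0.2637054276263632 slope deg [-0.110713   -0.04957955]
scene side 502 [0.5686075  0.23345221] tilt deg [0.54633882 0.20367256] 0.0007708752902090898 z 0.1655986906533684 0.2599616589430337
top end 562 [0.572409   0.23470408 0.02499644] z 0.26494702352100535 slope deg [0.18631488 0.84841995]
wrist peg 3288 [0.56335698 0.23709636] 0.00048137494853814984 0.09188320700451022
wrist end 2256 [0.58063257 0.24124735 0.06879438] z 0.2631905071553605 slope deg [-0.15391984  0.06213416]
wrist side 21163 [0.57082589 0.23455814] tilt deg [0.19518982 0.0325281 ] 0.0006167063543058326 z 0.16607628652531176 0.260031436750899
```

Run:
```python
from h import *
p,R=cur(); Z=np.array([0,0,1.]);t=np.radians(40); RC=pose(np.cos(t)*az(22.5)-np.sin(t)*Z,az(112.5))
a=p+[-.0062,.0025,0]; row(a,RC,n=3); b=a-[0,0,.135]; row(b,RC,a,RC,n=18)
print('down 1mm',RC.inv().apply([0,0,-.001])/.5)
```

```text
rows 3 shift [0.0021, 0.0031, -0.0025] turn [-0.0041, -0.0012, -0.0027]
rows 18 shift [0.0115, -0.0, 0.0096] turn [0.0, 0.0, 0.0]
down 1mm [ 1.53208889e-03 -1.66533454e-19  1.28557522e-03]
```

drive_tool(increments=[[0,0.0021,0.0031,-0.0025,0,0,0],[0,0.0021,0.0031,-0.0025,0,0,0],[0,0.0021,0.0031,-0.0025,0,0,0],[0,0,0,0,0,0,0],[0,0.0115,0,0.0096,0,0,0],[0,0.0115,0,0.0096,0,0,0],[0,0.0115,0,0.0096,0,0,0],[0,0.0115,0,0.0096,0,0,0],[0,0.0115,0,0.0096,0,0,0],[0,0.0115,0,0.0096,0,0,0],[0,0.0115,0,0.0096,0,0,0],[0,0,0,0,0,0,0]])

```text
time_s: 8.05
tool_pos: [0.5743, 0.2414, 0.1522]
tool_rot: [-3.14, 0.87, -2.759]
ft_force: [-2.2, -0.3, -1.5]
grip_width: 0.05
gripper_force: 30.0
```

```bash
python3 - <<'E'
from h import *
for n in('scene','top','wrist'): grab(n)
E
python3 fit.py
```

```text
grasp [0.56142939 0.23623707 0.16710381]
scene peg 148 [0.56309854 0.2355629 ] 0.0009154246243380163 0.08775503331774148
scene end 372 [0.56427084 0.23374044 0.02504327] z 0.21098601233817266 slope deg [0.1607905  0.28864469]
scene side 438 [0.56243817 0.23585331] tilt deg [0.17264782 0.02746092] 0.0007252719555365722 z 0.11213606839196688 0.2070506454377289
top end 475 [0.566413   0.237094   0.02457247] z 0.21130878931268793 slope deg [-0.20590173  0.32340758]
wrist peg 4293 [0.56335781 0.23705494] 0.0004805788997934768 0.09140414025619273
wrist end 2140 [0.56889112 0.25111148 0.06461723] z 0.2100805491818867 slope deg [-0.04098379  0.06807691]
wrist side 21253 [0.56426547 0.23718629] tilt deg [ 0.07498145 -0.04978371] 0.0006175011626226451 z 0.11286676363322116 0.20710179003932705
```

drive_tool(increments=[[0,0.0123,0,0.0103,0,0,0],[0,0.0123,0,0.0103,0,0,0],[0,0.0123,0,0.0103,0,0,0],[0,0.0123,0,0.0103,0,0,0],[0,0.0123,0,0.0103,0,0,0],[0,0.0123,0,0.0103,0,0,0],[0,0.0123,0,0.0103,0,0,0],[0,0.0123,0,0.0103,0,0,0],[0,0.0123,0,0.0103,0,0,0],[0,0.0123,0,0.0103,0,0,0],[0,0,0,0,0,0,0],[0,0,0,0,0,0,0]])

```text
time_s: 9.2
tool_pos: [0.5746, 0.2414, 0.0738]
tool_rot: [-3.14, 0.871, -2.759]
ft_force: [0.6, -0.8, -0.4]
grip_width: 0.0501
gripper_force: 30.0
```

drive_tool(increments=[[0,0.0061,0,0.0051,0,0,0],[0,0.0046,0,0.0039,0,0,0],[0,0,0,0,0,0,0],[0,0,0,0,0,0,0]])

```text
time_s: 9.53
tool_pos: [0.5747, 0.2415, 0.0674]
tool_rot: [-3.14, 0.872, -2.759]
ft_force: [0.6, 0.7, -0.8]
grip_width: 0.0499
gripper_force: 30.0
```

```bash
python3 - <<'E'
from h import *
for n in('scene','top','wrist'): grab(n)
print(manip.state()['ft_force'])
E
python3 fit.py
```

```text
[-0.83442549 -0.67891264 -0.66819113]
grasp [0.56131696 0.23609575 0.07992002]
scene end 352 [0.56453839 0.23403001 0.02557335] z 0.1258808475179714 slope deg [-0.48162287  1.49540132]
scene side 338 [0.56281813 0.23552836] tilt deg [ 0.15461065 -0.17429353] 0.0007627845572692256 z 0.026351104373460776 0.1198471861369178
top end 407 [0.56733604 0.2367741  0.02485316] z 0.1253527934797446 slope deg [-0.07673494  0.67958274]
wrist end 2333 [0.57690163 0.23754448 0.06876625] z 0.12316699196067443 slope deg [-0.18048962  0.04246125]
wrist side 21137 [0.56428742 0.23708767] tilt deg [ 0.01781133 -0.03945173] 0.0006248472787780462 z 0.02578997837130495 0.11991980798250236
```

drive_tool(increments=[[0,0.0015,0,0.0013,0,0,0],[0,0.0015,0,0.0013,0,0,0],[0,0.0015,0,0.0013,0,0,0],[0,0,0,0,0,0,0],[0,0,0,0,0,0,0]])

```text
time_s: 10.1
tool_pos: [0.5747, 0.2414, 0.0643]
tool_rot: [-3.14, 0.872, -2.759]
ft_force: [-0.6, -1.1, -1.6]
grip_width: 0.0501
gripper_force: 30.0
```

drive_tool(increments=[[0,0.0015,0,0.0013,0,0,0],[0,0,0,0,0,0,0],[0,0,0,0,0,0,0]])

```text
time_s: 10.35
tool_pos: [0.5748, 0.2415, 0.0634]
tool_rot: [-3.139, 0.872, -2.759]
ft_force: [-0.7, -0.1, -0.3]
grip_width: 0.05
gripper_force: 30.0
```

drive_tool(increments=[[0,0.0015,0,0.0013,0,0,0],[0,0,0,0,0,0,0],[0,0,0,0,0,0,0]])

```text
time_s: 10.6
tool_pos: [0.5747, 0.2415, 0.0623]
tool_rot: [-3.14, 0.872, -2.759]
ft_force: [-1.0, -0.7, -1.1]
grip_width: 0.0496
gripper_force: 30.0
```

drive_tool(increments=[[0,0.0008,0,0.0006,0,0,0],[0,0,0,0,0,0,0],[0,0,0,0,0,0,0]])

```text
time_s: 10.85
tool_pos: [0.5748, 0.2415, 0.0621]
tool_rot: [-3.139, 0.872, -2.759]
ft_force: [-1.3, -1.4, 0.7]
grip_width: 0.0501
gripper_force: 30.0
```

drive_tool(increments=[[0,0.0008,0,0.0006,0,0,0],[0,0,0,0,0,0,0],[0,0,0,0,0,0,0]])

```text
time_s: 11.1
tool_pos: [0.575, 0.2416, 0.0621]
tool_rot: [-3.139, 0.873, -2.759]
ft_force: [-4.3, -0.7, 4.4]
grip_width: 0.05
gripper_force: 30.0
```

drive_tool(increments=[[0,0.0008,0,0.0006,0,0,0],[0,0,0,0,0,0,0],[0,0,0,0,0,0,0]])

```text
time_s: 11.35
tool_pos: [0.5753, 0.2417, 0.0622]
tool_rot: [-3.139, 0.874, -2.759]
ft_force: [-5.8, -1.5, 9.0]
grip_width: 0.0499
gripper_force: 30.0
```

Firm contact with the foot. I back off slightly, open, and withdraw along the tool axis.

drive_tool(increments=[[0,-0.0012,0,-0.001,0,0,0],[0,0,0,0,0,0,0],[1,0,0,0,0,0,0],[1,0,0,0,0,0,0],[1,0,0,0,0,0,0],[1,0,0,0,0,0,0],[1,0,0,0,0,0,0],[1,0,0,0,0,0,0],[1,0,0,0,0,0,0],[1,0,0,0,0,0,0]])

```text
time_s: 12.18
tool_pos: [0.5747, 0.2414, 0.0617]
tool_rot: [-3.139, 0.872, -2.759]
ft_force: [-0.2, 0.1, -0.1]
grip_width: 0.0925
gripper_force: 0.0
```

drive_tool(increments=[[1,0,0,-0.02,0,0,0],[1,0,0,-0.03,0,0,0],[1,0,0,-0.05,0,0,0],[1,0,0,-0.06,0,0,0],[1,0,0,-0.06,0,0,0],[1,0,0,-0.06,0,0,0],[1,-0.05,0,-0.04,0,0,0],[1,-0.05,0,-0.04,0,0,0],[1,0,0,0,0,0,0]])

```text
time_s: 12.93
tool_pos: [0.4778, 0.2027, 0.2219]
tool_rot: [-3.139, 0.877, -2.758]
ft_force: [1.0, -0.5, 1.1]
grip_width: 0.0929
gripper_force: 0.0
```

```bash
python3 - <<'E'
from h import *
for n in('scene','top','wrist'): save(grab(n)['frame'],n+'rel')
E
sed -i 's/^p,R=cur.*/g=np.array([.564,.237,.075])/' fit.py; python3 fit.py
python3 - <<'E'
from h import *
p,R=cur();print(p)
# above handle: handle (.580,.092); station yaw 5.7; closing along station x
for a in(5.7,185.7):
  row([.578,.092,.20],pose([0,0,-1],az(a)))
print(manip.state()['q'])
E
```

```text
scene end 344 [0.56375493 0.23402303 0.02530664] z 0.12067015374496359 slope deg [-0.3892735   0.34560283]
scene side 510 [0.56247299 0.235706  ] tilt deg [-0.37530867  0.11054506] 0.0009400064752755944 z 0.020047311911945087 0.11499426260836387
top end 404 [0.56693104 0.236574   0.02486758] z 0.11989901611132991 slope deg [0.41507742 0.30826882]
top side 303 [0.56738145 0.23755704] tilt deg [0.82009907 0.31071065] 0.0011043915134210237 z 0.020016761691782792 0.114902169588457
wrist end 1653 [0.55899744 0.23467484 0.02757473] z 0.12044153820704886 slope deg [2.6079914  1.04645061]
wrist side 5563 [0.56389881 0.23679994] tilt deg [0.1955952  0.05320841] 0.0006389983864877189 z 0.020000992162910874 0.11498550704268223
[0.47654244 0.20229262 0.21543192]
rows 17 shift [-0.0173, -0.0072, 0.0095] turn [0.0599, 0.0452, 0.1288]
rows 13 shift [0.0074, -0.0233, 0.0016] turn [-0.0549, 0.0729, -0.1176]
[ 0.32939206 -0.8301997   2.33099599  0.05593606  0.77030449 -1.64545192]
```

View pics/wristrel.png

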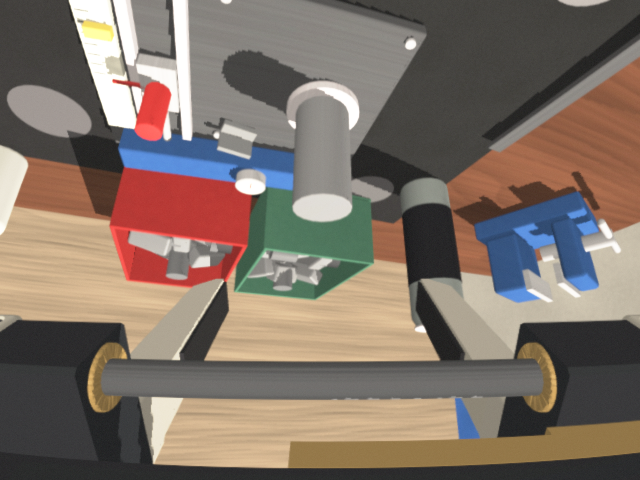

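The canister stands upright on the foot: it spans (322,110) to (322,205) in the wrist view, its top is at z = 0.120 and its tilt is under 0.5°. In the same view the red handle is at (152,110), the pointer at (125,83) and the yellow clip at (97,31). Next, move over the handle.

Run:
```python
from h import *
p0,R0=cur();R1=pose([0,0,-1],az(5.7));p1=np.array([.53,.09,.25]);n=row(p1,R1)
w=(R0.inv()*R1).as_rotvec();t=R0.inv().apply(p1-p0);Rs=Ro.from_rotvec(w/n);pp=np.linalg.solve(sum((Rs**k).as_matrix() for k in range(n)),t)
p,R=p0,R0
for k in range(n):
    p=p+R.apply(pp);R=R*Rs
    if k%2: print(p.round(3),R.apply([0,0,1]).round(2),'tips',[(p+R.apply([0,s*.06,0])).round(3).tolist() for s in(1,-1)])
```

```text
rows 17 shift [-0.015, -0.0086, 0.0013] turn [0.0599, 0.0452, 0.1288]
[0.49  0.197 0.226] [ 0.69  0.18 -0.7 ] tips [[0.479, 0.256, 0.231], [0.5, 0.139, 0.221]]
[0.502 0.189 0.234] [ 0.64  0.09 -0.76] tips [[0.505, 0.249, 0.243], [0.5, 0.13, 0.225]]
[0.514 0.178 0.241] [ 0.58  0.02 -0.82] tips [[0.529, 0.235, 0.253], [0.499, 0.122, 0.229]]
[0.524 0.165 0.246] [ 0.49 -0.04 -0.87] tips [[0.551, 0.217, 0.259], [0.496, 0.113, 0.233]]
[0.531 0.149 0.249] [ 0.39 -0.07 -0.92] tips [[0.569, 0.194, 0.262], [0.492, 0.105, 0.237]]
[0.535 0.133 0.251] [ 0.28 -0.08 -0.96] tips [[0.582, 0.167, 0.262], [0.487, 0.098, 0.24]]
[0.535 0.115 0.251] [ 0.16 -0.07 -0.98] tips [[0.59, 0.139, 0.258], [0.481, 0.091, 0.244]]
[0.533 0.098 0.251] [ 0.05 -0.03 -1.  ] tips [[0.591, 0.11, 0.253], [0.474, 0.086, 0.248]]
```

Clear of everything.

drive_tool(increments=[[1,-0.015,-0.0086,0.0013,0.0599,0.0452,0.1288],[1,-0.015,-0.0086,0.0013,0.0599,0.0452,0.1288],[1,-0.015,-0.0086,0.0013,0.0599,0.0452,0.1288],[1,-0.015,-0.0086,0.0013,0.0599,0.0452,0.1288],[1,-0.015,-0.0086,0.0013,0.0599,0.0452,0.1288],[1,-0.015,-0.0086,0.0013,0.0599,0.0452,0.1288],[1,-0.015,-0.0086,0.0013,0.0599,0.0452,0.1288],[1,-0.015,-0.0086,0.0013,0.0599,0.0452,0.1288],[1,-0.015,-0.0086,0.0013,0.0599,0.0452,0.1288],[1,-0.015,-0.0086,0.0013,0.0599,0.0452,0.1288],[1,-0.015,-0.0086,0.0013,0.0599,0.0452,0.1288],[1,-0.015,-0.0086,0.0013,0.0599,0.0452,0.1288],[1,-0.015,-0.0086,0.0013,0.0599,0.0452,0.1288],[1,-0.015,-0.0086,0.0013,0.0599,0.0452,0.1288],[1,-0.015,-0.0086,0.0013,0.0599,0.0452,0.1288],[1,-0.015,-0.0086,0.0013,0.0599,0.0452,0.1288],[1,-0.015,-0.0086,0.0013,0.0599,0.0452,0.1288],[1,0,0,0,0,0,0]])

```text
time_s: 14.58
tool_pos: [0.5305, 0.0892, 0.2483]
tool_rot: [-3.139, 0.0, 1.669]
ft_force: [-0.1, -0.4, 0.1]
grip_width: 0.0926
gripper_force: 0.0
```

```bash
cat > meas.py <<'E'
from h import *
from scipy.optimize import least_squares
import sys
X0=az(5.7)
s=manip.state();print('q',s['q'],'t',s['time_s'],'tcp',s['tool_pos'],s['ft_force'])
for n in('wrist','scene','top'):
    f=grab(n);Y,X=np.mgrid[:480,:640];P=depthpt(f,np.c_[X.ravel(),Y.ravel()]).reshape(480,640,3)
    near=(abs(P[...,0]-.56)<.07)&(abs(P[...,1]-.07)<.06)&(f['range_z']>0)
    r=mask(f,'red')&near; q=P[r&(P[...,2]>.035)&(P[...,2]<.08)]
    if len(q)>20:
        g=least_squares(lambda a:np.hypot(q[:,0]-a[0],q[:,1]-a[1])-.011,q[:,:2].mean(0),loss='soft_l1',f_scale=.0007);print(n,'handle',len(q),g.x,abs(g.fun).mean(),'top',q[:,2].max())
    def st(a): a=np.asarray(a); return np.c_[a[:,:2]@X0[:2],a[:,:2]@[-X0[1],X0[0]]]
    uv=np.argwhere(r&(P[...,2]<.032)&(P[...,1]<.085))[:,::-1]
    if len(uv):
        W=onplane(f,uv,.0245);S=st(W);k=S[:,1]<S[:,1].min()+.012;px=S[k,0].mean();print(n,'ptr',len(uv),'tip xy',W[S[:,1].argmin()][:2],'station x',px,'n',k.sum(), 'y',S[:,1].min(),S[k,0].min(),S[k,0].max())
    uv=np.argwhere(mask(f,'yel')&near)[:,::-1]
    if len(uv):
        D=P[uv[:,1],uv[:,0]];z=D[:,2];T=D[z>np.percentile(z,60)] if len(D)>10 else D;S=st(D);print(n,'yel',len(uv),'z',z.min(),z.max(),'stx min/max',np.percentile(S[:,0],[3,97]),'mid',np.percentile(S[:,0],[3,97]).mean(),'sty',np.percentile(S[:,1],[3,97]))
E
python3 meas.py
python3 - <<'E'
from h import *
f=load('wrist');save(f['frame'],'w3')
E
```

```text
q [ 1.19194155e-01 -1.88876664e-01  1.69066868e+00 -4.28328059e-06
  1.64245662e+00  2.06871808e-02] t 14.5833 tcp [0.53047742 0.08921188 0.24833179] [-0.14710823 -0.36762516  0.14268845]
wrist handle 516 [0.5791241  0.09310022] 0.002928396469225066 top 0.07513314666037979
wrist ptr 27 tip xy [0.58264246 0.0554782 ] station x 0.585829811155826 n 17 y -0.0026640135876537336 0.5848878426094487 0.5870725419834533
scene handle 98 [0.57775654 0.09333378] 0.0020212867013563963 top 0.0763352741991088
scene ptr 15 tip xy [0.58195674 0.05541367] station x 0.5846328749627729 n 8 y -0.0026601123966358965 0.5827762282970834 0.5861159634004006
scene yel 35 z 0.014840356809186606 0.03167282394166082 stx min/max [0.5349925  0.54365486] mid 0.5393236762489084 sty [-0.01509717  0.00325666]
top yel 8 z 0.023472860577379517 0.02801559375919105 stx min/max [0.5372096  0.54205081] mid 0.5396302047376564 sty [-0.00801609  0.00333713]
```

View pics/w3.png

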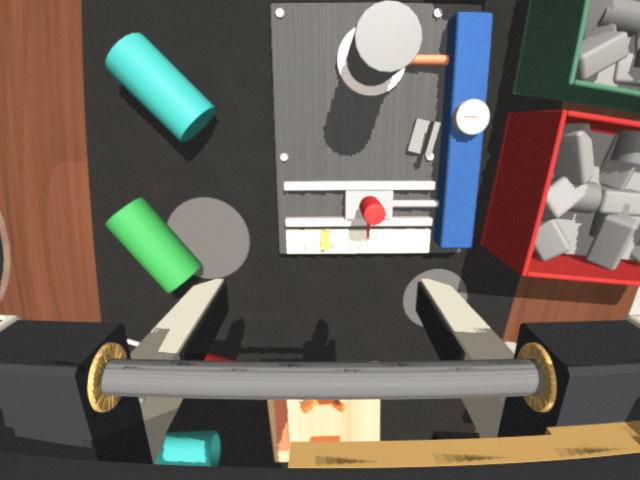

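The wrist view shows the handle at (372,210), the pointer tip at (368,232), the yellow clip at (325,240) and the canister standing on its foot at (388,40). The pointer must travel about 45.5 mm.

Run:
```python
from h import *
R=pose([0,0,-1],az(5.9)); a=[.579,.0932,.16]; row(a,R,lim=(.04,.1)); row([.579,.0932,.036],R,a,R,lim=(.035,.1))
f=load('wrist'); h=cv2.cvtColor(f['frame'],cv2.COLOR_RGB2HSV); print(h[236:245:2,320:332:2].reshape(-1,3).tolist())
```

```text
rows 6 shift [-0.0009, 0.0162, 0.0298] turn [0.0005, 0.0005, 0.0011]
rows 8 shift [0.0, 0.0, 0.031] turn [0.0, 0.0, 0.0]
[[28, 28, 252], [30, 100, 255], [30, 100, 255], [30, 99, 255], [30, 97, 255], [30, 4, 255], [28, 29, 252], [30, 102, 255], [30, 100, 255], [30, 101, 255], [30, 99, 255], [30, 3, 255], [26, 45, 248], [30, 102, 255], [30, 100, 255], [30, 101, 255], [30, 97, 255], [30, 3, 255], [25, 60, 242], [30, 101, 255], [30, 101, 255], [30, 100, 255], [30, 99, 255], [30, 3, 255], [24, 75, 234], [30, 103, 255], [30, 101, 255], [30, 100, 255], [30, 100, 255], [28, 19, 254]]
```

drive_tool(increments=[[1,-0.0009,0.0162,0.0298,0,0,0.0011],[1,-0.0009,0.0162,0.0298,0,0,0.0011],[1,-0.0009,0.0162,0.0298,0,0,0.0011],[1,-0.0009,0.0162,0.0298,0,0,0.0011],[1,-0.0009,0.0162,0.0298,0,0,0.0011],[1,-0.0009,0.0162,0.0298,0,0,0.0011],[1,0,0,0,0,0,0]])

```text
time_s: 15.32
tool_pos: [0.5787, 0.0936, 0.1575]
tool_rot: [-3.141, 0.002, 1.675]
ft_force: [-0.2, 0.4, -0.5]
grip_width: 0.0926
gripper_force: 0.0
```

```bash
sed -i "s/(H>24)&(H<35)&(S>130)&(V>100)/(H>24)\&(H<35)\&(S>85)\&(V>100)/" h.py; python3 meas.py
python3 - <<'E'
from h import *
row([.579,.0932,.036],pose([0,0,-1],az(5.9)),lim=(.035,.1))
E
```

```text
q [ 0.11799128 -0.05370906  1.71443734 -0.00229853  1.4813978   0.01432392] t 15.3167 tcp [0.57865104 0.09357589 0.15750028] [-0.24854205  0.442342   -0.4776167 ]
wrist handle 946 [0.57874887 0.09284481] 0.002766640225670791 top 0.07446911053560998
wrist ptr 41 tip xy [0.58221369 0.0551814 ] station x 0.5846882013659741 n 34 y -0.002916757878191014 0.5796343640687728 0.5864768599602891
wrist yel 329 z 0.021367231985130575 0.26446893252583253 stx min/max [0.53439679 0.54322582] mid 0.5388113081841557 sty [-0.01394414  0.06767578]
scene handle 99 [0.57805824 0.09308244] 0.002104594644301088 top 0.07725175278028862
scene ptr 15 tip xy [0.58195674 0.05541367] station x 0.5846328749627729 n 8 y -0.0026601123966358965 0.5827762282970834 0.5861159634004006
scene yel 37 z 0.01660826050016806 0.031829899981957954 stx min/max [0.53514153 0.54357602] mid 0.5393587771139978 sty [-0.0150961   0.00332275]
top yel 10 z 0.01631632285359874 0.02881885068936696 stx min/max [0.53736664 0.54420372] mid 0.5407851803049287 sty [-0.01329668 -0.00848744]
rows 8 shift [-0.0, -0.0001, 0.0314] turn [0.0005, 0.0003, -0.0001]
```

drive_tool(increments=[[1,0,0,0.0314,0,0,0],[1,0,0,0.0314,0,0,0],[1,0,0,0.0314,0,0,0],[1,0,0,0.0314,0,0,0],[1,0,0,0.0314,0,0,0],[1,0,0,0.0314,0,0,0],[1,0,0,0.0314,0,0,0],[1,0,0,0.0314,0,0,0],[1,0,0,0,0,0,0],[0,0,0,0,0,0,0],[0,0,0,0,0,0,0],[0,0,0,0,0,0,0],[0,0,0,0,0,0,0],[0,0,0,0,0,0,0],[0,0,0,0,0,0,0],[0,0,0,0,0,0,0],[0,0,0,0,0,0,0],[0,0,0,0,0,0,0],[0,0,0,0,0,0,0]])

```text
time_s: 17.05
tool_pos: [0.5796, 0.0927, 0.0352]
tool_rot: [3.139, 0.002, 1.671]
ft_force: [0.2, 0.3, -1.0]
grip_width: 0.031
gripper_force: 0.0
```

drive_tool(increments=[[0,0,0,0,0,0,0],[0,0,0,0,0,0,0],[0,0,0,0,0,0,0],[0,0,0,0,0,0,0],[0,0,0,0,0,0,0]])

```text
time_s: 17.47
tool_pos: [0.5796, 0.0927, 0.0351]
tool_rot: [3.139, 0.002, 1.671]
ft_force: [0.3, -0.2, -0.9]
grip_width: 0.0212
gripper_force: 30.0
```

drive_tool(increments=[[0,0,-0.008,0,0,0,0],[0,0,-0.008,0,0,0,0],[0,0,-0.008,0,0,0,0],[0,0,-0.008,0,0,0,0],[0,0,-0.008,0,0,0,0],[0,0,-0.008,0,0,0,0],[0,0,-0.008,0,0,0,0],[0,0,-0.008,0,0,0,0],[0,0,-0.008,0,0,0,0],[0,0,0,0,0,0,0],[0,0,0,0,0,0,0]])

```text
time_s: 18.38
tool_pos: [0.5438, 0.089, 0.0352]
tool_rot: [3.138, 0.002, 1.671]
ft_force: [8.0, 0.0, -5.3]
grip_width: 0.0218
gripper_force: 30.0
```

```bash
python3 meas.py
python3 - <<'E'
from h import *
ims=[]
for n in('scene','wrist'):
    f=load(n);u,v=proj(f,[.541,.05,.026])[0].astype(int);k=40 if n=='scene' else 80
    u=min(max(u,k),640-k);v=min(max(v,k),480-k);print(n,u-k,v-k)
    ims.append(cv2.resize(f['frame'][v-k:v+k,u-k:u+k],(400,400),interpolation=cv2.INTER_CUBIC))
save(np.hstack(ims),'pull1')
E
```

```text
q [ 1.16961415e-01 -4.35348416e-02  1.91127153e+00 -1.85931171e-03
  1.27014211e+00  1.68335976e-02] t 18.3833 tcp [0.54377856 0.08902749 0.03517517] [ 8.02177253  0.01532021 -5.29603269]
wrist handle 3478 [0.54300336 0.08899805] 0.0022529410098606766 top 0.07434367812356607
wrist ptr 2 tip xy [0.54360211 0.04739644] station x 0.5506144711516474 n 2 y -0.006828334446585826 0.545621706163155 0.5556072361401397
wrist yel 50 z 0.13770169050061076 0.14226089783484708 stx min/max [0.5366539  0.53726619] mid 0.5369600429632857 sty [0.06282407 0.06740605]
scene ptr 14 tip xy [0.54636473 0.05332944] station x 0.5487493050998399 n 7 y -0.0011990497437118022 0.5470470243575838 0.5501929228157939
scene yel 21 z 0.02391442877650296 0.029208686876548873 stx min/max [0.53527811 0.54278064] mid 0.5390293728837898 sty [-0.01417302  0.0008816 ]
scene 321 226
wrist 230 271
```

View pics/pull1.png

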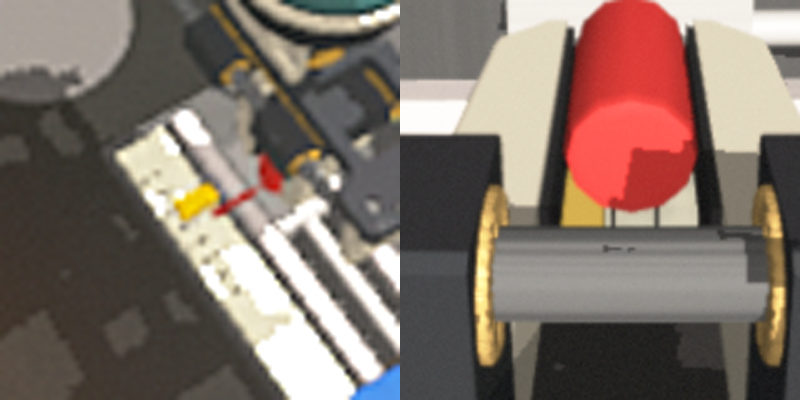

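In the scene crop, the pointer (235,200) lies about 10 mm short of the yellow clip (196,202). I refine that gap with the sharper earlier wrist picture.

Run:
```python
from h import *
f=load('wrist'); R,t=cam(f); p,Rt=cur(); M=Rt.as_matrix()
Rct=R@M; tct=R@p+t   # tool->cam
M3=Ro.from_euler('xyz',[-3.139,0,1.669]).as_matrix();p3=np.array([.53048,.08921,.24833])
Rw=Rct@M3.T; tw=tct-Rw@p3
g=dict(f,rvec=cv2.Rodrigues(Rw)[0],tvec=tw); im=cv2.imread('pics/w3.png')[...,::-1].copy();g['frame']=im
print('cam',-Rw.T@tw)
Y,X=np.mgrid[:480,:640]
roi=(X>280)&(X<440)&(Y>215)&(Y<258)
yy=np.argwhere(mask(g,'yel')&roi)[:,::-1]; rr=np.argwhere(mask(g,'red')&roi&(Y>225))[:,::-1]
rr=rr[rr[:,1]>rr[:,1].max()-10]
print(yy.min(0),yy.max(0),len(yy),rr.min(0),rr.max(0),len(rr))
for yaw in(5.7,6.1):
  x=az(yaw)
  for z in(.024,.027,.030):
    W=onplane(g,yy,z)@x; print(yaw,z,'yel',W.min(),W.max(),W.mean(), 'y',onplane(g,yy,z)[:,1].min(),onplane(g,yy,z)[:,1].max())
  W=onplane(g,rr,.0245)@x; print('ptr',W.mean(),W.min(),W.max())
s=load('scene')
# scene zoomed: subpixel pointer line & marker
```

```text
cam [0.52223929 0.16847701 0.41511418]
[321 230] [328 249] 144 [367 229] [368 238] 14
5.7 0.024 yel 0.5345877052043834 0.5423415955858197 0.5385239609014112 y 0.03775262352926656 0.05963646184487127
5.7 0.027 yel 0.5346015311233663 0.5422959461084482 0.5385075941872491 y 0.03875533109154147 0.06047131173911746
5.7 0.03 yel 0.534615357042349 0.5422502966310765 0.5384912274730869 y 0.03975803865381641 0.06130616163336361
ptr 0.585683634444636 0.5848133921685604 0.5862176498345714
6.1 0.024 yel 0.5344907100462588 0.5422977191528445 0.5384783059860841 y 0.03775262352926656 0.05963646184487127
6.1 0.027 yel 0.534511379347361 0.5422585056160273 0.5384683888541372 y 0.03875533109154147 0.06047131173911746
6.1 0.03 yel 0.5345320486484633 0.54221929207921 0.5384584717221902 y 0.03975803865381641 0.06130616163336361
ptr 0.5856877525840885 0.5848521439502445 0.5861927421656395
```

drive_tool(increments=[[0,0,-0.005,0,0,0,0],[0,0,-0.005,0,0,0,0],[0,0,-0.005,0,0,0,0],[0,0,-0.005,0,0,0,0],[0,0,0,0,0,0,0],[0,0,0,0,0,0,0]])

```text
time_s: 19.03
tool_pos: [0.5341, 0.088, 0.0352]
tool_rot: [3.137, 0.002, 1.671]
ft_force: [10.5, 0.4, -5.6]
grip_width: 0.0215
gripper_force: 30.0
```

```bash
python3 meas.py | grep -v wrist
python3 - <<'E'
from h import *
ims=[]
for n,k in(('scene',24),('top',40)):
    f=load(n);u,v=proj(f,[.541,.05,.026])[0].astype(int);print(n,u-k,v-k)
    ims.append(cv2.resize(f['frame'][v-k:v+k,u-k:u+k],(400,400),interpolation=cv2.INTER_NEAREST))
save(np.hstack(ims),'pull2')
f=load('scene')
# predicted pixels: clip outline candidates at mids, and pointer tip
x=az(5.9);y=np.array([-x[1],x[0],0])
Y,X=np.mgrid[:480,:640]
roi=(abs(X-360)<20)&(abs(Y-266)<16)
yy=np.argwhere(mask(f,'yel')&roi)[:,::-1];print('yel px',yy.mean(0),yy.min(0),yy.max(0),len(yy))
h=cv2.cvtColor(f['frame'],cv2.COLOR_RGB2HSV).astype(int)
rr=np.argwhere(roi&((h[...,0]<8)|(h[...,0]>172))&(h[...,1]>100))[:,::-1];print('red',rr.tolist())
E
```

```text
q [ 0.11721676 -0.06563549  1.93237814 -0.00194382  1.27070429  0.01715377] t 19.0333 tcp [0.53406939 0.08800103 0.03518752] [10.49251342  0.36079912 -5.59972108]
scene ptr 8 tip xy [0.53468544 0.05959376] station x 0.5391141244908371 n 5 y 0.006194282012942232 0.537960560113714 0.5404409671721501
scene yel 23 z 0.023101128857119013 0.0307644465489465 stx min/max [0.53407549 0.54262745] mid 0.5383514670730083 sty [-0.01338002  0.00064966]
scene 337 242
top 237 169
yel px [359.52173913 265.39130435] [357 263] [363 268] 23
red [[370, 253], [371, 253], [371, 254], [372, 254], [371, 255], [372, 255], [371, 256], [372, 256], [373, 256], [370, 257], [371, 257], [372, 257], [373, 257], [374, 257], [371, 258], [372, 258], [373, 258], [374, 258], [371, 259], [372, 259], [373, 259], [374, 259], [372, 260], [373, 260], [374, 260], [367, 261], [368, 261], [369, 261], [366, 262], [367, 262], [364, 263], [365, 263], [366, 263], [365, 264]]
```

View pics/pull2.png

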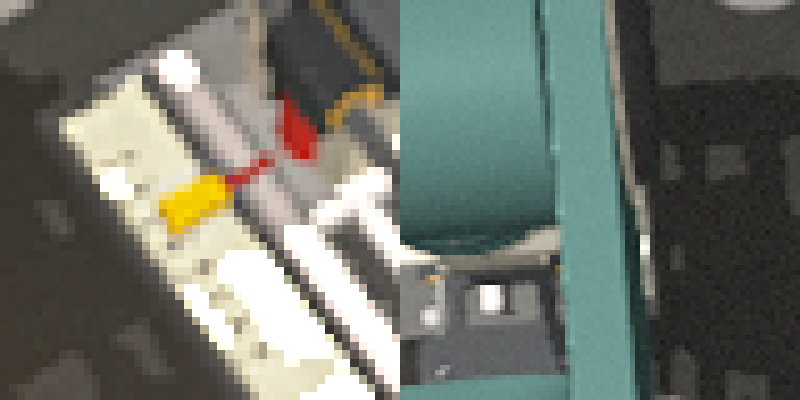

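The pointer tip at (228,184) now meets the clip's pointer-side edge, which spans about (228,172) to (228,202). I do one subpixel check of the remaining offset.

Run:
```python
from h import *
f=load('wrist'); R,t=cam(f); p,Rt=cur(); M=Rt.as_matrix()
Rct=R@M; tct=R@p+t
M3=Ro.from_euler('xyz',[-3.139,0,1.669]).as_matrix();p3=np.array([.53048,.08921,.24833])
Rw=Rct@M3.T; g=dict(f,rvec=cv2.Rodrigues(Rw)[0],tvec=tct-Rw@p3); im=cv2.imread('pics/w3.png')[...,::-1].astype(float)
x=az(5.9)
for r in range(227,240,2):
    a=im[r,360:377]; w=np.clip(a[:,0]-a[:,1],0,None);w[w<25]=0
    if w.sum()>0: c=360+(w*np.arange(17)).sum()/w.sum(); print(r,'red col %.2f'%c,'x %.4f'%(onplane(g,[[c,r]],.0245)@x)[0],w.astype(int).tolist())
for r in range(232,249,4):
    a=im[r,314:336]; w=np.clip(np.minimum(a[:,0],a[:,1])-a[:,2],0,None); w[w<25]=0; c=314+(w*np.arange(22)).sum()/w.sum(); print(r,'yel col %.2f'%c,'x %.4f'%(onplane(g,[[c,r]],.026)@x)[0],w.astype(int).tolist())
s=load('scene'); y=np.array([-x[1],x[0],0])
base=p*[1,1,0]  # pointer tip predicted = handle - 38 y
tip=base-.038*y+[0,0,.0245]; print('pred tip x',tip@x,proj(s,tip),'in scene; far along pointer',proj(s,tip+.015*y))
for m in(.537,.5385,.540):
    print(m,[proj(s,x*(m+dx)+y*(tip@y-.000)+[0,0,z]).round(1).tolist()[0] for dx in(-.005,.005) for z in(.016,.026)])
```

```text
227 red col 368.19 x 0.5861 [0, 0, 0, 0, 0, 0, 0, 82, 102, 83, 27, 0, 0, 0, 0, 0, 0]
229 red col 367.97 x 0.5859 [0, 0, 0, 0, 0, 0, 0, 75, 97, 67, 0, 0, 0, 0, 0, 0, 0]
231 red col 367.83 x 0.5858 [0, 0, 0, 0, 0, 0, 0, 69, 88, 36, 0, 0, 0, 0, 0, 0, 0]
233 red col 367.58 x 0.5856 [0, 0, 0, 0, 0, 0, 25, 66, 86, 29, 0, 0, 0, 0, 0, 0, 0]
235 red col 367.56 x 0.5857 [0, 0, 0, 0, 0, 0, 26, 76, 99, 28, 0, 0, 0, 0, 0, 0, 0]
237 red col 367.45 x 0.5856 [0, 0, 0, 0, 0, 0, 43, 137, 143, 30, 0, 0, 0, 0, 0, 0, 0]
239 red col 367.00 x 0.5852 [0, 0, 0, 0, 0, 0, 0, 26, 0, 0, 0, 0, 0, 0, 0, 0, 0]
232 yel col 324.92 x 0.5389 [0, 0, 0, 0, 0, 0, 0, 70, 104, 107, 108, 107, 108, 107, 103, 54, 0, 0, 0, 0, 0, 0]
236 yel col 324.78 x 0.5388 [0, 0, 0, 0, 0, 0, 26, 85, 100, 100, 100, 101, 99, 100, 97, 71, 0, 0, 0, 0, 0, 0]
240 yel col 324.64 x 0.5386 [0, 0, 0, 0, 0, 0, 38, 99, 102, 101, 100, 100, 101, 101, 97, 68, 0, 0, 0, 0, 0, 0]
244 yel col 324.58 x 0.5385 [0, 0, 0, 0, 0, 0, 56, 103, 103, 102, 101, 100, 100, 100, 100, 78, 0, 0, 0, 0, 0, 0]
248 yel col 324.80 x 0.5388 [0, 0, 0, 0, 0, 0, 0, 83, 101, 99, 97, 98, 99, 98, 91, 50, 0, 0, 0, 0, 0, 0]
pred tip x 0.540358107847367 [[361.17815429 265.67560793]] in scene; far along pointer [[366.40914238 262.71617456]]
0.537 [[359.0, 264.6], [359.3, 262.7], [361.3, 267.8], [361.6, 265.9]]
0.5385 [[359.3, 265.1], [359.6, 263.2], [361.7, 268.3], [362.0, 266.4]]
0.54 [[359.7, 265.5], [360.0, 263.7], [362.0, 268.8], [362.3, 266.9]]
```

drive_tool(increments=[[0,0,-0.0017,0,0,0,0],[0,0,0,0,0,0,0],[0,0,0,0,0,0,0],[0,0,0,0,0,0,0]])

```text
time_s: 19.52
tool_pos: [0.5333, 0.0879, 0.0352]
tool_rot: [3.137, 0.002, 1.671]
ft_force: [9.9, 0.3, -5.5]
grip_width: 0.0215
gripper_force: 30.0
```

```bash
python3 meas.py | grep -v wrist; sed -i 's/^p,R=cur.*/g=np.array([.564,.237,.075])/' fit.py; python3 fit.py | grep scene
python3 - <<'E'
from h import *
s=load('scene');im=s['frame'].astype(float);x=az(5.9)
# pointer line, redness weighted per column -> station x
for c in range(363,370):
    a=im[255:272,c];w=np.clip(a[:,0]-np.maximum(a[:,1],a[:,2]),0,None);w[(w<40)|(a[:,1]>110)]=0
    if w.sum()>0: r=255+(w*np.arange(17)).sum()/w.sum();P=onplane(s,[[c,r]],.0245);print(c,round(r,2),(P@x).round(4),P[0,:2].round(4))
E
```

```text
q [ 0.1172635  -0.06730555  1.93398182 -0.0019373   1.27080683  0.01719094] t 19.5167 tcp [0.53331049 0.08793895 0.03517429] [ 9.91774082  0.32057681 -5.47661798]
scene ptr 10 tip xy [0.53468544 0.05959376] station x 0.5383909374857508 n 6 y 0.006194282012942232 0.5369871534079723 0.5394704926434994
scene yel 17 z 0.021467495162816652 0.031478813899848745 stx min/max [0.53312395 0.54284823] mid 0.5379860878549363 sty [-0.01427028  0.00022212]
scene end 345 [0.56407778 0.23406277 0.02543234] z 0.12069934931782356 slope deg [-0.61793709  1.11937876]
scene side 511 [0.56253762 0.23565028] tilt deg [-0.55753044  0.13254673] 0.0009606285093830503 z 0.020034967273525828 0.11496570591112432
364 262.7 [0.5373] [0.534 0.06 ]
365 262.55 [0.5382] [0.5347 0.0623]
366 262.0 [0.5383] [0.5344 0.0651]
367 261.57 [0.5386] [0.5344 0.0678]
368 260.64 [0.5378] [0.5333 0.0712]
369 260.48 [0.5387] [0.5339 0.0735]
```

```bash
python3 -c "
from bench import manip
print(manip.hand_in())"
```

```text
the job is handed in; nothing more can be done
None
```

The canister stands mouth down on the peg's foot, released. The red handle is gripped and held with its pointer within about 1 mm of the yellow marker's middle, as measured by camera. The job was handed in at about 19.7 s; hand-in returned no verdict.

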